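# Hang the nut pan on the swinging weigh hook

## Robot

A 6-joint arm with a two-finger parallel gripper is mounted at the origin on the work surface. World frame = base frame: x ahead of the robot, y to its left, z up, the work surface at z = 0. Lengths are in m, angles in rad, forces in N, time in s.
With the tool pointing down it reaches from about 0.3 to 0.875 m from the base axis. Payload 6.4 kg.
Tool frame: the origin (TCP) lies at the centre of the arm's flange, where the gripper is bolted on; the fingertips stand 173 mm ahead of it and the grasp point (between the pads) lies 155 mm ahead of it; z points along the fingers, x is the direction in which the jaws open and shut, and the axes are right-handed (so a half turn about z gives the same grasp; the last joint's range is limited). The gripper opens to 85 mm and grips with 20 to 120 N. Pads are 22 mm wide; open, the fingers measure 114 mm over their backs; the gripper's body (76 mm by 85 mm) begins 54 mm behind the grasp point. The pads swing forward as they close: fully open they stand 13 mm farther back than shut.
Start: joints at [-1.384, 0.181, 1.607, -0, 1.354, -0.206], TCP at [0.22, -0.531, 0.405] pointing down, gripper open.
Joint ranges: [-2.99, 2.99], [-0.89, 2.07], [0.3, 2.58], [-1.14, 4.28], [0, 2.63], [-3.12, 3.12]. Speed limits (rad/s): [2.57, 2.57, 3.01, 3.14, 3.14, 3.14].

## Interface

Orientations are given as a unit quaternion [w, x, y, z].
In Python, from bench import ctrl gives the robot as it stands. The module is installed in compiled form; this text tells all that it offers.
- The arm moves only by the tool move_arm, never from a script. Its argument "moves" is a list of rows, each an object of numbers: "gripper": the opening in per cent of the stroke, from 0 (shut) to 100 (fully open); "x", "y", "z": the shift along the tool's x, y, z in cm; "roll": the turn about the tool's z in degrees. In form: [{"gripper": .., "x": .., "y": .., "z": .., "roll": ..}, ...]. A call has 1 to 5 rows; each row shifts and turns the commanded pose from where the row before left it, along the tool's axes as they then stand; what a row does not reach is not made up. A row lasts 1/8 s, in which the tool goes at most 62.5 mm and 10.7 degrees, less where a joint would pass 70% of its speed; a pose out of reach is approached as far as the arm can. A call is refused whole if a number of a shift passes 6.25 or a number of a turn 10.7, either way. A call with a gripper value outside its range is refused whole. The fingers move at their own pace and stop on an object; the grip force is fixed at half the most. Time passes only in rows, so rows that do not move let the fingers close. It gives the time, the measured TCP pose, the force and the opening at its end, in the units of the state.
- ctrl.get_obs(): the state, without advancing time (a new reading comes with each control period).
- ctrl.camera(name): name is "scene" or "top" or "wrist"; returns a dict with "img" (420x560x3 uint8, red, green, blue), "fx", "fy", "cx", "cy" (pixels), "world_from_camera" (4x4, takes a point from camera to world coordinates); the wrist camera has in their place "tool_from_camera" (4x4, takes a point from camera to tool coordinates, whose origin is the TCP and whose axes are the tool frame's). Camera axes: x right, y up, looking along -z (the intrinsics and any distortion apply to the point x, -y, -z); pixel columns grow to the right and rows downward; lengths in m; the calibration is good to about 2 mm. A picture is of the moment at which its call begins: read the wrist's pose just before it. There is no depth.
- ctrl.hand_in(): hands the job in, once; it reports no verdict.
The state is a dict: "time_s": time; "q": joint angles; "dq": joint speeds; "joint_efforts": joint torques, N m; "eef_pos": TCP position; "eef_rot": TCP orientation; "wrist_force": force on the tool from outside, world axes, zero at the start; "torque": the same for the moment, N m; "opening": opening from 0.0 (shut) to 1.0 (fully open).
Only numpy, scipy, OpenCV 4.12 (cv2) and the standard library are available. Lean on these libraries where they do the work, as an engineer would, in place of code of your own. Each camera call takes 0.05 s, during which the arm holds its last target. There are 200 camera calls.

## Task

Pick up the little weighing pan of nuts by its black grip and press its crossbar, above the hook's tip, against the shank of the swinging red hook with about 5 N until the hook lies quiet against its rubber buffer. Keep it pressed there while you slide the bar down the shank into the bottom of the hook and push it home with about 10 N (never more than 15 N on the hook), then ease it off the buffer and let go, so that the pan hangs quietly and free with all five nuts still in it. Do not disturb the blue cap, the brass sleeve or the nut driver.

Things in the scene. Friction and masses are not known exactly. Their poses are not given: they have to be found in the camera images.
- pan: Loose aluminium weighing pan on a steel stirrup, 0.18 to 0.28 kg, with five loose nuts in it. Tray 100 x 70 mm (x, y), walls 25 mm high, its centre 4 mm to +x of the origin, which lies on the underside below the crossbar; z up. Two 8 mm uprights at y = +-33 mm carry the crossbar, its axis 125 mm above the underside; from its ends two rods slope forward (-x) and up to the black grip.
- pan_bar (a point): Middle of the pan's crossbar: round steel bar, 8 mm diameter, 58 mm clear between the uprights, running along the pan's y. Lies at (0, 0, 125) mm in the pan's frame; same axes as the pan.
- pan_grip (a point): Where to grip: in the black plastic block 18 x 24 x 50 mm (x, y, z) in front of the bar; the block's top is 20 mm above this point. Grip it from above across its 24 mm (pan's y). At (-50, 0, 200) mm in the pan's frame: 50 mm forward of and 75 mm above the crossbar.
- hook_pivot (a point): Middle of the level pin on which the hook swings, 290 mm above the shelf, on a fixed stand. Axes of the stand: -x is the front, from which the pan comes; y along the pin, z up; the post stands 125 mm to +y and 60 mm back. The eye on the pin is 20 mm across. A rubber buffer (nearly rigid) behind the shank, 85 mm below the pin, stops the hook.
- hook: Red J hook of 10 mm round bar; origin on the pin, y along it. On its buffer its axes are the stand's: the straight shank is upright from 20 to 117 mm below the pin, its axis 12 mm behind the pin (+x), so a bar lying on its front has its axis 3 mm behind the pin. The bottom curls forward and up to the tip; throat 14 mm wide. A bar 40 mm below the pin passes over the tip at swings below 0.7 rad.
- hook_seat (a point): Where the axis of the 8 mm bar lies when it sits in the bottom of the hook: (0, 0, -120) mm in the hook's frame; turns with the hook, same axes.
- hook_tip (a point): Top end of the hook's upturned tip, (-12, 0, -90) mm in the hook's frame.
- swing (a joint): Swing angle of the hook: 0 rad against the buffer (shank upright), growing as its lower end swings forward (stand's -x). A brass counterweight on its back makes the empty hook balance near 0.4 rad, about which it swings freely with hardly any damping; with the pan on, it balances at about 0.07 to 0.12 rad.
- nut0: Loose stainless hexagon nut in the pan, 21 mm across the corners, 10 mm high, 17 g.
- nut1: As nut0.
- nut2: As nut0.
- nut3: As nut0.
- nut4: As nut0.
- cap: Bystander: blue plastic flange cap, 60 mm across, 18 mm high, loose; origin under its centre.
- sleeve: Bystander: upright brass spacer sleeve, 32 mm across, 35 mm high, loose; origin under its centre.
- driver: Bystander: squat steel nut driver standing on its socket, 38 mm across, 78 mm high, loose; origin under its centre.
Not all that is in view belongs to the job. Leave any green look-alike of the pan alone.

How it is judged:
By the outcome, as a careful person would: the job done as asked, in the order asked, and still so for the second after the job is handed in, with the robot touching nothing.
It also fails if it takes over 72 s, if anything falls off the work surface, if the arm or the gripper's body presses on something with over 40 N, if the wrist force passes 120 N, or if a joint passes its speed limit or range.

## Working session

There is one attempt and no reset: what is moved stays moved. The work goes in short steps, Python scripts to look and compute and a tool call to move; the robot and the scene stay as the last step left them, time stands still between calls to the robot, and variables do not carry over. Pictures are saved under pics/ and viewed, about 8 in all and at most 12, crops included, and the job is handed in when it is done.

Besides the shell and the picture viewer there is one more tool, called as name(argument=value, ...), one argument or row to a line, values as JSON. move_arm: Moves the arm, as the interface text tells. Its arguments: {"type":"object","properties":{"moves":{"type":"array","items":{"type":"object","properties":{"gripper":{"type":"number"},"x":{"type":"number"},"y":{"type":"number"},"z":{"type":"number"},"roll":{"type":"number"}}}}},"required":["moves"]}

```bash
mkdir -p pics; cat > h.py <<'E'
import numpy as np, cv2
from bench import ctrl
def snap(name,fn):
    c=ctrl.camera(name); cv2.imwrite('pics/'+fn,c['img'][:,:,::-1]); np.save('pics/'+fn+'.npy',c,allow_pickle=True); return c
E
python3 - <<'E'
from h import *
o=ctrl.get_obs()
for k in o: print(k,np.round(o[k],4))
for n in('scene','top'):
    c=snap(n,n+'0.png'); print({k:np.round(v,4).tolist() for k,v in c.items() if k!='img'})
E
```

```text
time_s 0.0
q [-1.3843  0.1816  1.608  -0.      1.3538 -0.2063]
dq [-0.0023  0.0013 -0.0004  0.0006  0.0013 -0.0003]
joint_efforts [-7.00000e-04 -4.44875e+01 -3.51339e+01 -3.00000e-04  9.30000e-03
  0.00000e+00]
eef_pos [ 0.2201 -0.5309  0.4038]
eef_rot [-6.000e-04  8.315e-01 -5.555e-01 -6.000e-04]
wrist_force [-0.3416  0.2791  0.0719]
torque [-0.0283 -0.0035  0.0584]
opening 0.9938
{'fx': 450.0961, 'fy': 450.0961, 'cx': 286.2012, 'cy': 208.2226, 'world_from_camera': [[0.5217, -0.6229, 0.5829, 1.0694], [0.8531, 0.3864, -0.3507, -0.3307], [-0.0068, 0.6802, 0.733, 0.83], [0.0, 0.0, 0.0, 1.0]]}
{'fx': 455.3724, 'fy': 455.3724, 'cx': 272.1073, 'cy': 204.2679, 'world_from_camera': [[-0.0183, 0.9909, -0.1334, 0.408], [-0.9998, -0.0182, 0.0018, -0.0451], [-0.0006, 0.1334, 0.9911, 1.1964], [0.0, 0.0, 0.0, 1.0]]}
```

```bash
ls
```

```text
h.py
pics
```

View pics/scene0.png

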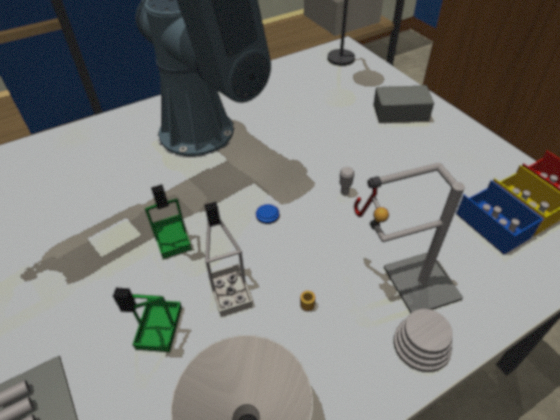

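View pics/top0.png

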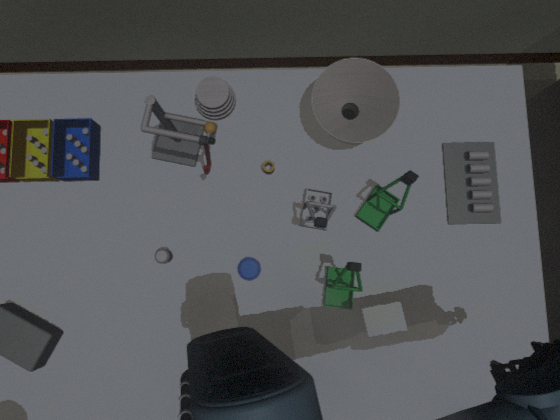

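The scene view shows the pan (between and right of two green look-alikes) with its grip at about (212,214) and tray at (230,290), and the red hook at about (367,200) on the grey stand. In the top view the grip is at (321,222), the tray at (318,195) and the hook at (207,160).

```bash
python3 - <<'E'
from h import *
s=cv2.imread('pics/scene0.png');t=cv2.imread('pics/top0.png')
def cr(i,x,y,w,h): return cv2.resize(i[y:y+h,x:x+w],(400,300),interpolation=cv2.INTER_CUBIC)
a=np.vstack([np.hstack([cr(s,160,190,160,120),cr(s,340,155,140,105)]),np.hstack([cr(t,270,165,100,75),cr(t,135,85,120,90)])])
cv2.imwrite('pics/crop0.png',a)
E
```

```text
(no output)
```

View pics/crop0.png

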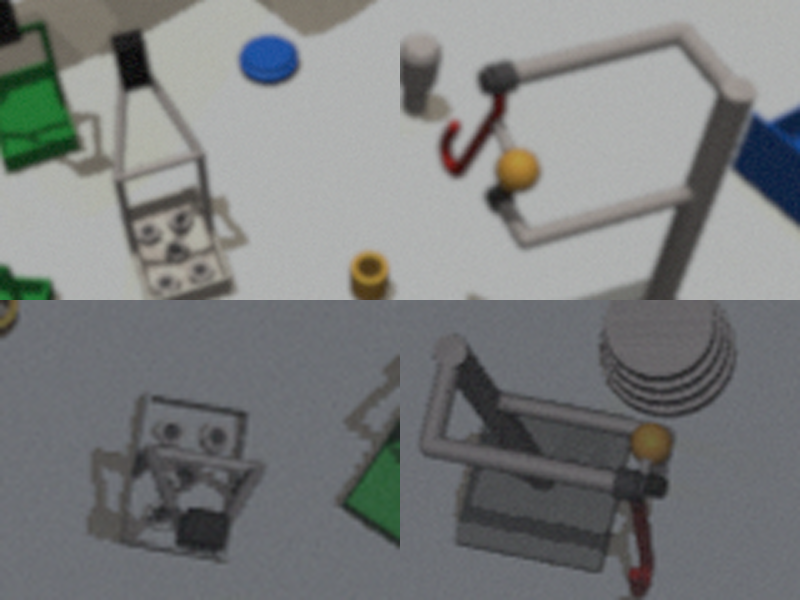

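```bash
cat >> h.py <<'E'
def ray(c,u,v,T=None):
    T=c['world_from_camera'] if T is None else T
    T=np.array(T); d=T[:3,:3]@np.array([(u-c['cx'])/c['fx'],-(v-c['cy'])/c['fy'],-1]); return T[:3,3],d
def onz(c,u,v,z,T=None):
    o,d=ray(c,u,v,T); return o+d*(z-o[2])/d[2]
def tri(r1,r2):
    (o1,d1),(o2,d2)=r1,r2
    s=np.linalg.lstsq(np.c_[d1,-d2],o2-o1,rcond=None)[0]; a=o1+d1*s[0];b=o2+d2*s[1]; return (a+b)/2,np.linalg.norm(a-b)
def load(fn): return np.load('pics/'+fn+'.npy',allow_pickle=True).item()
E
python3 - <<'E'
from h import *
np.set_printoptions(precision=4,suppress=True)
s=load('scene0.png');t=load('top0.png')
S=lambda x,y:(160+x/2.5,190+y/2.5); H=lambda x,y:(340+x/2.857,155+y/2.857)
P=lambda x,y:(270+x/4,165+y/4); Q=lambda x,y:(135+x/3.333,85+y/3.333)
print('rim',[onz(t,*P(*p),.025) for p in((147,95),(247,110),(228,260),(125,245))])
print('bar top',[onz(t,*P(*p),.125) for p in((150,150),(262,162))])
print('bar scn',[onz(s,*S(*p),.125) for p in((117,178),(203,152))])
print('grip top',onz(t,*P(203,228),.215), 'scn',onz(s,*S(130,48),.21))
print('pin top',onz(t,*Q(240,185),.29),'scn',onz(s,*H(98,78),.29))
print('arm end',onz(t,*Q(30,145),.29),onz(t,*Q(260,188),.29))
print('arm end scn',onz(s,*H(98,78),.29),onz(s,*H(280,32),.29))
print('tri pin',tri(ray(t,*Q(240,185)),ray(s,*H(98,82))))
b=[onz(t,*Q(*p),.0) for p in((57,243),(203,272))]; print('base',b)
E
```

```text
rim [array([ 0.6049, -0.1383,  0.025 ]), array([ 0.5938, -0.2031,  0.025 ]), array([ 0.4962, -0.1874,  0.025 ]), array([ 0.5071, -0.1213,  0.025 ])]
bar top [array([ 0.5549, -0.1312,  0.125 ]), array([ 0.5465, -0.1974,  0.125 ])]
bar scn [array([ 0.5469, -0.1963,  0.125 ]), array([ 0.5595, -0.1282,  0.125 ])]
grip top [ 0.4995 -0.1514  0.215 ] scn [ 0.505  -0.1538  0.21  ]
pin top [0.6642 0.0841 0.29  ] scn [0.668  0.0887 0.29  ]
arm end [0.6919 0.2136 0.29  ] [0.6621 0.0718 0.29  ]
arm end scn [0.668  0.0887 0.29  ] [0.6955 0.2115 0.29  ]
tri pin (array([0.6669, 0.087 , 0.2859]), np.float64(0.005331655186687666))
base [array([0.7007, 0.273 , 0.    ]), array([0.6747, 0.1551, 0.    ])]
```

move_arm(
  moves=[
    {"roll": 10.6,"z": -0.5},
    {"roll": 10.6,"z": -0.5},
    {"roll": 10.6},
    {"x": -3,"y": -1.5},
    {"x": -5.2,"y": -2.7},
  ],
)

```text
validation failed for argument at $.mo...
```

move_arm(
  moves=[
    {"x": -5.2,"y": -2.7},
    {"x": -5.2,"y": -2.7},
    {"x": -5.2,"y": -2.7},
    {"x": -5.2,"y": -2.7},
    {"x": -5.2,"y": -2.7},
  ],
)

```text
validation failed for argument at $.mo...
```

move_arm(
  moves=[
    {"x": -4,"y": -2,"gripper": 70},
    {"x": -2.5,"y": -1.2,"gripper": 70},
    {"x": -1,"y": -0.4,"gripper": 70},
    {"gripper": 70},
  ],
)

```text
validation failed for argument at $.mo...
```

```bash
cat >> h.py <<'E'
from scipy.spatial.transform import Rotation as R
np.set_printoptions(precision=4,suppress=True)
def Tw(o=None):
    o=o or ctrl.get_obs(); T=np.eye(4); w,x,y,z=o['eef_rot']; T[:3,:3]=R.from_quat([x,y,z,w]).as_matrix(); T[:3,3]=o['eef_pos']; return T
def wsnap(fn):
    T=Tw(); c=snap('wrist',fn); c['world_from_camera']=T@c['tool_from_camera']; np.save('pics/'+fn+'.npy',c,allow_pickle=True); return c
E
python3 - <<'E'
from h import *
T=Tw(); print(T); c=wsnap('w1.png'); s=snap('scene','s1.png')
for p in ((.4997,-.1544,.22),(.552,-.163,.125),(.6655,.086,.29)):
    q=np.linalg.inv(c['world_from_camera'])@np.r_[p,1]; print(c['cx']+c['fx']*q[0]/-q[2],c['cy']-c['fy']*q[1]/-q[2])
E
```

```text
[[ 0.3828 -0.9238 -0.0003  0.2201]
 [-0.9238 -0.3828  0.0015 -0.531 ]
 [-0.0015 -0.0003 -1.      0.4039]
 [ 0.      0.      0.      1.    ]]
-1747.9882602786897 -2752.0673003760894
-383.5516491862175 -1098.4204352162458
1782.670402099685 2355.22480188782
```

View pics/w1.png

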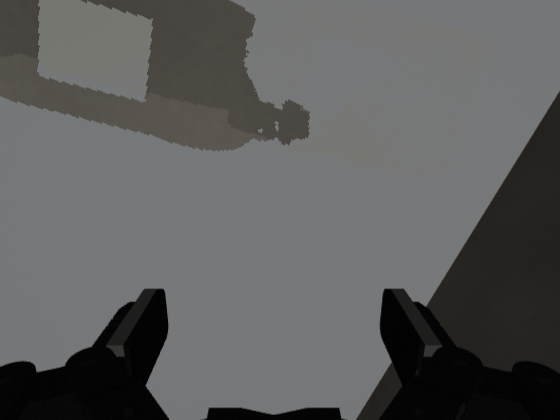

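The moves were refused, probably because each row needs all five numbers. So this picture only shows empty bench with the fingers at (150,310) and (400,310).

move_arm(
  moves=[
    {"gripper": 100,"x": 0,"y": 0,"z": -0.5,"roll": 10.6},
    {"gripper": 100,"x": 0,"y": 0,"z": -0.5,"roll": 10.6},
    {"gripper": 100,"x": 0,"y": 0,"z": 0,"roll": 10.6},
    {"gripper": 100,"x": -3,"y": -1.5,"z": 0,"roll": 0},
    {"gripper": 100,"x": -5.2,"y": -2.7,"z": 0,"roll": 0},
  ],
)

```text
time_s: 0.82
eef_pos: [0.2745, -0.4572, 0.4144]
eef_rot: [-0.0, -0.646, 0.763, 0.0]
wrist_force: [1.3, 0.4, 0.7]
opening: 1.002
```

move_arm(
  moves=[
    {"gripper": 100,"x": -5.2,"y": -2.7,"z": 0,"roll": 0},
    {"gripper": 100,"x": -5.2,"y": -2.7,"z": 0,"roll": 0},
    {"gripper": 100,"x": -5.2,"y": -2.7,"z": 0,"roll": 0},
    {"gripper": 100,"x": -5.2,"y": -2.7,"z": 0,"roll": 0},
    {"gripper": 100,"x": -5.2,"y": -2.7,"z": 0,"roll": 0},
  ],
)

```text
time_s: 1.45
eef_pos: [0.4508, -0.2206, 0.4148]
eef_rot: [0.0, -0.647, 0.762, -0.0]
wrist_force: [0.8, -0.2, -0.3]
opening: 0.999
```

move_arm(
  moves=[
    {"gripper": 70,"x": -4,"y": -2,"z": 0,"roll": 0},
    {"gripper": 70,"x": -2.5,"y": -1.2,"z": 0,"roll": 0},
    {"gripper": 70,"x": -1,"y": -0.4,"z": 0,"roll": 0},
    {"gripper": 70,"x": 0,"y": 0,"z": 0,"roll": 0},
  ],
)

```text
time_s: 1.95
eef_pos: [0.4976, -0.154, 0.4145]
eef_rot: [-0.0, -0.648, 0.762, 0.0]
wrist_force: [0.1, -1.9, 0.7]
opening: 0.699
```

```bash
python3 - <<'E'
from h import *
T=Tw(); print(T); c=wsnap('w2.png'); s=snap('scene','s2.png')
for p in ((.4997,-.1544,.22),(.552,-.163,.125),(.6655,.086,.29)):
    q=np.linalg.inv(c['world_from_camera'])@np.r_[p,1]; print(c['cx']+c['fx']*q[0]/-q[2],c['cy']-c['fy']*q[1]/-q[2])
print(np.array(c['world_from_camera']))
E
```

```text
[[-0.1606 -0.987  -0.0006  0.4976]
 [-0.987   0.1606 -0.     -0.154 ]
 [ 0.0001  0.0005 -1.      0.4145]
 [ 0.      0.      0.      1.    ]]
271.44419729431985 267.17340628219375
272.39441645008515 135.0517919806048
-1064.1634236900518 -154.03461443140156
[[-0.1589  0.9378  0.3087  0.5771]
 [-0.9873 -0.1508 -0.0502 -0.168 ]
 [-0.0005 -0.3128  0.9498  0.3828]
 [ 0.      0.      0.      1.    ]]
```

View pics/w2.png

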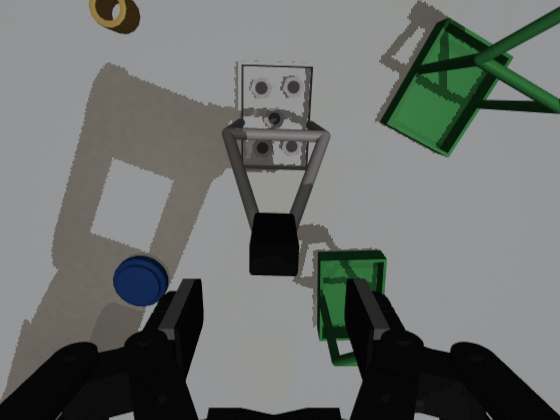

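The wrist view shows the pan's grip block at about (274,260), its bar level on row 133 (cols 223–329), all five nuts in the tray, and the fingers straddling the block line (203 to 345). Yaw and centring are good.

```bash
python3 - <<'E'
from h import *
c=load('w2.png')
g=cv2.cvtColor(cv2.imread('pics/w2.png'),6)
print(g[205:285:3,274])
print([onz(c,274,r,.22) for r in(244,250,275)], onz(c,274,212,.17))
print('bar',onz(c,223,133,.125),onz(c,329,133,.125))
E
```

```text
[147 148 147   5   3   3   3   4   3   3   3   3   5   3   7   6   6  10
  11  10  11  10  12   9 148 149 148]
[array([ 0.5114, -0.1575,  0.22  ]), array([ 0.5084, -0.157 ,  0.22  ]), array([ 0.4954, -0.155 ,  0.22  ])] [ 0.5116 -0.1576  0.17  ]
bar [ 0.5587 -0.1301  0.125 ] [ 0.5472 -0.2011  0.125 ]
```

move_arm(
  moves=[
    {"gripper": 70,"x": 0.2,"y": -0.2,"z": 1.5,"roll": 0},
    {"gripper": 70,"x": 0,"y": 0,"z": 2,"roll": 0},
    {"gripper": 70,"x": 0,"y": 0,"z": 1.3,"roll": 0},
    {"gripper": 70,"x": 0,"y": 0,"z": 0.5,"roll": 0},
    {"gripper": 70,"x": 0,"y": 0,"z": 0,"roll": 0},
  ],
)

```text
time_s: 2.68
eef_pos: [0.4993, -0.1566, 0.3614]
eef_rot: [-0.0, -0.647, 0.762, 0.0]
wrist_force: [-0.0, 0.5, -0.1]
opening: 0.702
```

move_arm(
  moves=[
    {"gripper": 40,"x": 0,"y": 0,"z": 0,"roll": 0},
    {"gripper": 30,"x": 0,"y": 0,"z": 0,"roll": 0},
    {"gripper": 20,"x": 0,"y": 0,"z": 0,"roll": 0},
    {"gripper": 0,"x": 0,"y": 0,"z": 0,"roll": 0},
    {"gripper": 0,"x": 0,"y": 0,"z": 0,"roll": 0},
  ],
)

```text
time_s: 3.3
eef_pos: [0.4995, -0.1563, 0.3624]
eef_rot: [0.0, -0.648, 0.762, -0.0]
wrist_force: [-1.1, 1.9, 4.9]
opening: 0.272
```

```bash
python3 - <<'E'
from h import *
o=ctrl.get_obs(); print(o['time_s'],o['eef_pos'],o['wrist_force'],o['torque'],o['opening'])
E
```

```text
3.3 [ 0.4995 -0.1563  0.3624] [-1.0778  1.9061  4.8614] [0.4914 0.0856 0.053 ] 0.27166803741036627
```

move_arm(
  moves=[
    {"gripper": 0,"x": 0,"y": 0,"z": -0.3,"roll": 0},
    {"gripper": 0,"x": 0,"y": 0,"z": -0.8,"roll": 0},
    {"gripper": 0,"x": 0,"y": 0,"z": -1.3,"roll": 0},
    {"gripper": 0,"x": 0,"y": 0,"z": -1.3,"roll": 0},
    {"gripper": 0,"x": 0,"y": 0,"z": -1.3,"roll": 0.9},
  ],
)

```text
time_s: 3.92
eef_pos: [0.4994, -0.1564, 0.413]
eef_rot: [0.0, -0.641, 0.767, -0.0]
wrist_force: [0.2, -0.3, -3.0]
opening: 0.272
```

move_arm(
  moves=[
    {"gripper": 0,"x": 0,"y": 0,"z": -1.3,"roll": 1},
    {"gripper": 0,"x": 0,"y": 0,"z": -1.3,"roll": 1},
    {"gripper": 0,"x": -0.5,"y": 0,"z": -1.3,"roll": 0},
    {"gripper": 0,"x": -1.5,"y": 0,"z": -1.3,"roll": 0},
    {"gripper": 0,"x": -2.5,"y": 0.3,"z": -1,"roll": 0},
  ],
)

```text
time_s: 4.55
eef_pos: [0.5061, -0.111, 0.4747]
eef_rot: [0.0, -0.628, 0.778, -0.0]
wrist_force: [0.3, 0.7, -2.0]
opening: 0.273
```

move_arm(
  moves=[
    {"gripper": 0,"x": -3,"y": 0.5,"z": -0.8,"roll": 0},
    {"gripper": 0,"x": -3,"y": 0.5,"z": -0.5,"roll": 0},
    {"gripper": 0,"x": -3,"y": 0.5,"z": 0,"roll": 0},
    {"gripper": 0,"x": -3,"y": 0.5,"z": 0,"roll": 0},
    {"gripper": 0,"x": -3,"y": 0.5,"z": 0,"roll": 0},
  ],
)

```text
time_s: 5.18
eef_pos: [0.5129, 0.0422, 0.4872]
eef_rot: [0.0, -0.628, 0.778, 0.0]
wrist_force: [0.4, -0.3, -2.6]
opening: 0.272
```

move_arm(
  moves=[
    {"gripper": 0,"x": -2.8,"y": 0.5,"z": 0,"roll": 0},
    {"gripper": 0,"x": -2.2,"y": 0,"z": 0,"roll": 0},
    {"gripper": 0,"x": -1.2,"y": 0,"z": 0,"roll": 0},
    {"gripper": 0,"x": -0.5,"y": 0,"z": 0,"roll": 0},
    {"gripper": 0,"x": 0,"y": 0,"z": 0,"roll": 0},
  ],
)

```text
time_s: 5.8
eef_pos: [0.5224, 0.1067, 0.4867]
eef_rot: [-0.0, -0.628, 0.778, 0.0]
wrist_force: [-0.0, -0.7, -2.8]
opening: 0.272
```

```bash
python3 - <<'E'
from h import *
o=ctrl.get_obs(); print(o['time_s'],o['eef_pos'],o['wrist_force'],o['torque'],o['opening'])
print(Tw(o))
c=wsnap('w3.png'); s=snap('scene','s3.png');t=snap('top','t3.png')
cr=lambda i,x,y,w,h,W,H: cv2.resize(i[y:y+h,x:x+w,::-1],(W,H),interpolation=cv2.INTER_CUBIC)
a=np.hstack([cr(c['img'],80,0,400,420,400,420),np.vstack([cr(s['img'],260,100,200,105,400,210),cr(t['img'],130,80,160,84,400,210)])])
cv2.imwrite('pics/c3.png',a)
E
```

```text
5.8 [0.5224 0.1067 0.4867] [-0.0236 -0.7381 -2.8246] [-0.0006  0.1294  0.0207] 0.2718615759800647
[[-0.211  -0.9775 -0.0003  0.5224]
 [-0.9775  0.211  -0.0002  0.1067]
 [ 0.0002  0.0003 -1.      0.4867]
 [ 0.      0.      0.      1.    ]]
```

View pics/c3.png

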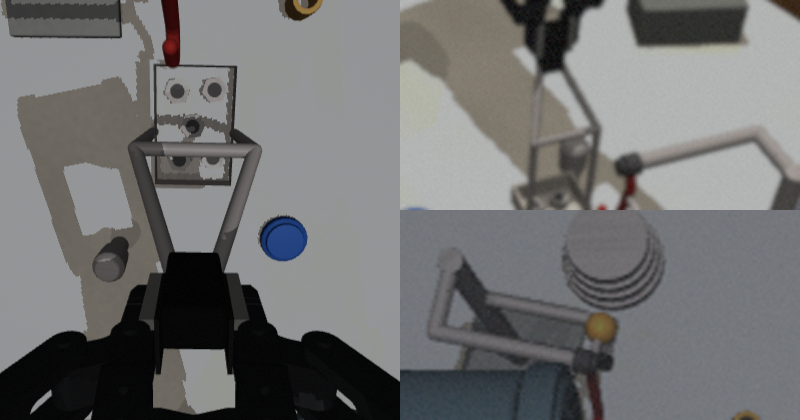

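The wrist crop shows the bar level at row 149 with all five nuts in the tray. The hook tip is at about (172,47) in the crop, roughly 24 px left (+y) of the bar's middle. In the other views the pan is clear of the stand, with the sleeve, cap and driver untouched.

```bash
python3 - <<'E'
from h import *
c=load('w3.png'); X=np.array([.9775,-.211,0]);Y=np.array([.211,.9775,0])
f=lambda p:(p@X,p@Y)
b=[onz(c,80+u,149,.25) for u in(133,260)]; print('bar',[f(p) for p in b],(b[0]+b[1])/2)
o=ctrl.get_obs()['eef_pos']; print('tcp',f(o))
for p in((.6642,.0841,.29),(.668,.0887,.29)): print('pin',f(np.array(p)))
hsv=cv2.cvtColor(c['img'],cv2.COLOR_RGB2HSV); m=((hsv[...,0]<8)|(hsv[...,0]>172))&(hsv[...,1]>130)&(hsv[...,2]>40)
for r in(2,10,20,30,40,50,58):
    u=np.where(m[r])[0]; 
    if len(u): print(r,u.min(),u.max(),[f(onz(c,u.mean(),r,z))[1] for z in(.17,.2,.23)])
# top view pin
t=load('t3.png'); q=lambda x,y:(130+x/2.5,80+(y)/2.5)
print('pin t',f(onz(t,*q(592-400,359-210),.29)), f(onz(t,*q(600-400,328-210),.2)))
E
```

```text
bar [(np.float64(0.5411007493386409), np.float64(0.2466137302554112)), (np.float64(0.5412183843356015), np.float64(0.1771785597978951))] [0.5737 0.0929 0.25  ]
tcp (np.float64(0.4882859142783423), np.float64(0.21389560946912523))
pin (np.float64(0.6315104), np.float64(0.22235395))
pin (np.float64(0.6342543), np.float64(0.22765225))
2 245 257 [np.float64(0.22895835049096624), np.float64(0.22732572680602164), np.float64(0.22569310312107707)]
10 246 257 [np.float64(0.22870121555479683), np.float64(0.22709565507015214), np.float64(0.22549009458550745)]
20 248 258 [np.float64(0.22777491875645023), np.float64(0.2262668501029984), np.float64(0.22475878144954656)]
30 246 259 [np.float64(0.22821761229197615), np.float64(0.2266629505773017), np.float64(0.22510828886262726)]
40 246 259 [np.float64(0.2283186695990635), np.float64(0.226753371701752), np.float64(0.22518807380444048)]
50 243 259 [np.float64(0.2294745328018462), np.float64(0.2277875814340176), np.float64(0.226100630066189)]
58 247 259 [np.float64(0.22815125987531912), np.float64(0.22660358168753963), np.float64(0.22505590349976015)]
pin t (np.float64(0.6332731141587037), np.float64(0.22315948453179454)) (np.float64(0.6851726187621988), np.float64(0.24015687253803278))
```

move_arm(
  moves=[
    {"gripper": 0,"x": -0.3,"y": -0.5,"z": 0,"roll": 0},
    {"gripper": 0,"x": -0.5,"y": -1,"z": 0,"roll": 0},
    {"gripper": 0,"x": -0.4,"y": -1.2,"z": 0,"roll": 0},
    {"gripper": 0,"x": -0.2,"y": -0.8,"z": 0,"roll": 0},
    {"gripper": 0,"x": 0,"y": -0.5,"z": 0,"roll": 0},
  ],
)

```text
time_s: 6.58
eef_pos: [0.5652, 0.1119, 0.4864]
eef_rot: [-0.0, -0.628, 0.778, 0.0]
wrist_force: [-0.9, -0.8, -3.0]
opening: 0.267
```

```bash
cat >> h.py <<'E'
X=np.array([.9775,-.211,0]);Y=np.array([.211,.9775,0])
f=lambda p:(p@X,p@Y,p[2])
def st():
    o=ctrl.get_obs(); F=np.array(o['wrist_force']); p=np.array(o['eef_pos']); print(round(o['time_s'],2),'TCP XYz',np.round(f(p),4),'F',np.round(f(F),2),'M',np.round(f(np.array(o['torque'])),3))
E
python3 -c "
from h import *
st()
c=wsnap('w4.png'); st()
b=cv2.cvtColor(c['img'],cv2.COLOR_RGB2HSV); m=((b[...,0]<8)|(b[...,0]>172))&(b[...,1]>130)&(b[...,2]>40)
v=np.where(m.any(1))[0]; print(v.min(),v.max())
for r in range(v.min(),v.max(),12):
    u=np.where(m[r])[0]; print(r,u.min(),u.max()) if len(u) else 0
"
```

```text
6.58 TCP XYz [0.5288 0.2286 0.4864] F [-0.71 -0.93 -2.99] M [-0.023  0.112 -0.016]
6.62 TCP XYz [0.5291 0.2285 0.4863] F [ 0.29  0.25 -3.07] M [-0.035  0.108 -0.019]
60 127
60 272 280
72 271 280
84 270 279
96 267 278
108 267 278
120 266 279
```

move_arm(
  moves=[
    {"gripper": 0,"x": 0,"y": -0.5,"z": 0,"roll": 0},
    {"gripper": 0,"x": 0,"y": -0.5,"z": 0,"roll": 0},
    {"gripper": 0,"x": 0,"y": -0.5,"z": 0,"roll": 0},
    {"gripper": 0,"x": 0,"y": -0.4,"z": 0,"roll": 0},
    {"gripper": 0,"x": 0,"y": -0.3,"z": 0,"roll": 0},
  ],
)

```text
time_s: 7.25
eef_pos: [0.5862, 0.1072, 0.4867]
eef_rot: [-0.0, -0.628, 0.778, 0.0]
wrist_force: [-1.1, -0.1, -3.0]
opening: 0.271
```

move_arm(
  moves=[
    {"gripper": 0,"x": 0,"y": -0.3,"z": 0,"roll": 0},
    {"gripper": 0,"x": 0,"y": -0.3,"z": 0,"roll": 0},
    {"gripper": 0,"x": 0,"y": -0.3,"z": 0,"roll": 0},
    {"gripper": 0,"x": 0,"y": -0.3,"z": 0,"roll": 0},
    {"gripper": 0,"x": 0,"y": -0.3,"z": 0,"roll": 0},
  ],
)

```text
time_s: 7.88
eef_pos: [0.6008, 0.1041, 0.4867]
eef_rot: [0.0, -0.628, 0.778, 0.0]
wrist_force: [0.0, -0.5, -2.8]
opening: 0.272
```

```bash
cat >> h.py <<'E'
def avg(n=5):
    P=[];F=[];M=[]
    for i in range(n):
        c=ctrl.camera('wrist'); o=ctrl.get_obs(); P+=[f(np.array(o['eef_pos']))];F+=[f(np.array(o['wrist_force']))];M+=[f(np.array(o['torque']))]
    print(round(o['time_s'],2),'XYz',np.mean(P,0),'F',np.mean(F,0),'sd',np.std(F,0),'M',np.mean(M,0)); return c
E
python3 -c "
from h import *
c=avg(4); s=snap('scene','s5.png')
cr=lambda i,x,y,w,h,W,H: cv2.resize(i[y:y+h,x:x+w,::-1],(W,H),interpolation=cv2.INTER_CUBIC)
cv2.imwrite('pics/c5.png',np.hstack([cr(c['img'],80,0,400,420,400,420),cr(s['img'],310,130,120,126,400,420)]))
"
```

```text
8.07 XYz [0.5654 0.2284 0.4866] F [ 0.0808  0.0242 -2.5517] sd [0.4246 0.2128 0.2912] M [-0.0064  0.181   0.0068]
```

View pics/c5.png

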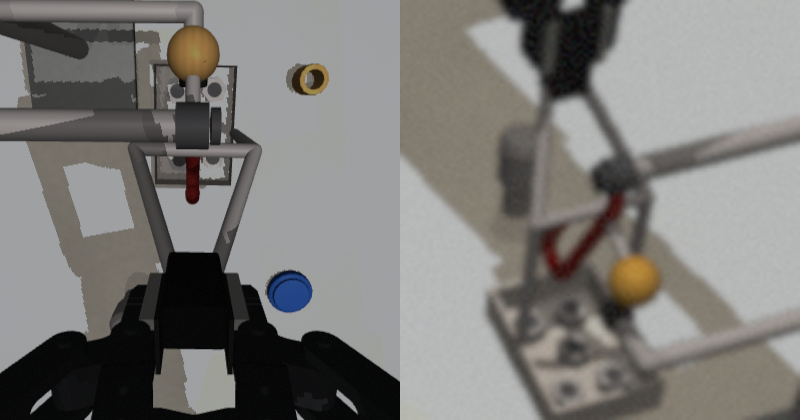

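The wrist crop shows the bar (row 149) lying over the hook's tip (193,195), the pin at row 125 and the hook central between the uprights. The scene crop shows the bar at the shank above the tip, with all nuts in.

move_arm(
  moves=[
    {"gripper": 0,"x": 0,"y": -0.2,"z": 0,"roll": 0},
    {"gripper": 0,"x": 0,"y": -0.2,"z": 0,"roll": 0},
    {"gripper": 0,"x": 0,"y": -0.2,"z": 0,"roll": 0},
    {"gripper": 0,"x": 0,"y": -0.2,"z": 0,"roll": 0},
    {"gripper": 0,"x": 0,"y": -0.2,"z": 0,"roll": 0},
  ],
)

```text
time_s: 8.75
eef_pos: [0.6105, 0.1019, 0.4866]
eef_rot: [-0.0, -0.628, 0.778, 0.0]
wrist_force: [-0.3, -0.1, -3.1]
opening: 0.266
```

move_arm(
  moves=[
    {"gripper": 0,"x": 0,"y": -0.1,"z": 0,"roll": 0},
    {"gripper": 0,"x": 0,"y": -0.1,"z": 0,"roll": 0},
    {"gripper": 0,"x": 0,"y": -0.1,"z": 0,"roll": 0},
    {"gripper": 0,"x": 0,"y": 0,"z": 0,"roll": 0},
  ],
)

```text
time_s: 9.25
eef_pos: [0.6134, 0.1013, 0.4867]
eef_rot: [-0.0, -0.628, 0.778, 0.0]
wrist_force: [-0.8, 0.6, -3.1]
opening: 0.267
```

```bash
python3 -c "
from h import *
avg(4)"
```

```text
9.45 XYz [0.5781 0.2285 0.4867] F [-1.0951  0.0132 -3.2224] sd [0.3011 0.6532 0.4123] M [-0.0419  0.3025 -0.0357]
```

move_arm(
  moves=[
    {"gripper": 0,"x": 0,"y": -0.1,"z": 0,"roll": 0},
    {"gripper": 0,"x": 0,"y": -0.1,"z": 0,"roll": 0},
    {"gripper": 0,"x": 0,"y": -0.1,"z": 0,"roll": 0},
    {"gripper": 0,"x": 0,"y": 0,"z": 0,"roll": 0},
  ],
)

```text
time_s: 9.95
eef_pos: [0.6163, 0.1007, 0.4867]
eef_rot: [0.0, -0.628, 0.778, -0.0]
wrist_force: [-0.7, -0.7, -3.2]
opening: 0.269
```

```bash
python3 -c "
from h import *
avg(4)"
```

```text
10.15 XYz [0.5812 0.2285 0.4867] F [-0.7453 -0.2406 -2.0911] sd [0.2427 0.6114 0.4033] M [-0.0213  0.3331 -0.0109]
```

move_arm(
  moves=[
    {"gripper": 0,"x": 0,"y": -0.1,"z": 0,"roll": 0},
    {"gripper": 0,"x": 0,"y": 0,"z": 0,"roll": 0},
  ],
)

```text
time_s: 10.4
eef_pos: [0.6173, 0.1005, 0.4868]
eef_rot: [0.0, -0.628, 0.778, -0.0]
wrist_force: [-2.2, 1.1, -2.8]
opening: 0.266
```

move_arm(
  moves=[
    {"gripper": 0,"x": 0,"y": -0.1,"z": 0,"roll": 0},
    {"gripper": 0,"x": 0,"y": 0,"z": 0,"roll": 0},
  ],
)

```text
time_s: 10.65
eef_pos: [0.6183, 0.1003, 0.4867]
eef_rot: [0.0, -0.628, 0.778, 0.0]
wrist_force: [-1.7, -0.1, -2.4]
opening: 0.267
```

```bash
python3 -c "
from h import *
avg(4)"
```

```text
10.85 XYz [0.5831 0.2285 0.4867] F [-0.9998 -0.4517 -2.2201] sd [0.2156 0.636  0.4351] M [ 0.001   0.3388 -0.013 ]
```

move_arm(
  moves=[
    {"gripper": 0,"x": 0,"y": -0.1,"z": 0,"roll": 0},
    {"gripper": 0,"x": 0,"y": 0,"z": 0,"roll": 0},
  ],
)

```text
time_s: 11.1
eef_pos: [0.6193, 0.1001, 0.4867]
eef_rot: [-0.0, -0.628, 0.778, 0.0]
wrist_force: [-0.6, 1.4, -2.0]
opening: 0.27
```

move_arm(
  moves=[
    {"gripper": 0,"x": 0,"y": -0.05,"z": 0,"roll": 0},
    {"gripper": 0,"x": 0,"y": 0,"z": 0,"roll": 0},
  ],
)

```text
time_s: 11.35
eef_pos: [0.6196, 0.1, 0.4867]
eef_rot: [-0.0, -0.628, 0.778, 0.0]
wrist_force: [-2.5, 1.7, -1.5]
opening: 0.271
```

```bash
python3 -c "
from h import *
avg(4)"
```

```text
11.55 XYz [0.5846 0.2285 0.4867] F [-2.5395 -0.1193 -1.9954] sd [0.4197 0.2733 0.3974] M [ 0.024   0.6044 -0.0276]
```

move_arm(
  moves=[
    {"gripper": 0,"x": 0,"y": -0.05,"z": 0,"roll": 0},
    {"gripper": 0,"x": 0,"y": 0,"z": 0,"roll": 0},
  ],
)

```text
time_s: 11.8
eef_pos: [0.62, 0.1, 0.4867]
eef_rot: [-0.0, -0.628, 0.778, 0.0]
wrist_force: [-4.1, 0.5, 0.0]
opening: 0.273
```

```bash
python3 -c "
from h import *
avg(4)"
```

```text
12.0 XYz [0.585  0.2285 0.4868] F [-4.7081 -0.0825  0.473 ] sd [0.3387 0.4842 0.4991] M [ 0.0186  1.1281 -0.0026]
```

move_arm(
  moves=[
    {"gripper": 0,"x": 0,"y": 0,"z": 0,"roll": 0},
    {"gripper": 0,"x": 0,"y": 0,"z": 0,"roll": 0},
    {"gripper": 0,"x": 0,"y": 0,"z": 0.1,"roll": 0},
    {"gripper": 0,"x": 0,"y": 0,"z": 0.2,"roll": 0},
    {"gripper": 0,"x": 0,"y": 0,"z": 0.3,"roll": 0},
  ],
)

```text
time_s: 12.62
eef_pos: [0.62, 0.1, 0.4809]
eef_rot: [0.0, -0.628, 0.778, 0.0]
wrist_force: [-4.8, 1.3, 1.7]
opening: 0.275
```

```bash
python3 -c "
from h import *
avg(3)"
```

```text
12.78 XYz [0.585  0.2285 0.48  ] F [-3.078   0.6225 -3.5445] sd [0.5604 0.2669 0.708 ] M [0.1557 0.9141 0.0531]
```

move_arm(
  moves=[
    {"gripper": 0,"x": 0,"y": -0.04,"z": 0.2,"roll": 0},
    {"gripper": 0,"x": 0,"y": 0,"z": 0.3,"roll": 0},
    {"gripper": 0,"x": 0,"y": 0,"z": 0.4,"roll": 0},
    {"gripper": 0,"x": 0,"y": 0,"z": 0.4,"roll": 0},
    {"gripper": 0,"x": 0,"y": 0,"z": 0.4,"roll": 0},
  ],
)

```text
time_s: 13.4
eef_pos: [0.6203, 0.1, 0.4642]
eef_rot: [-0.0, -0.628, 0.778, 0.0]
wrist_force: [-7.1, 1.3, 2.3]
opening: 0.274
```

```bash
python3 -c "
from h import *
st();avg(3)"
```

```text
13.4 TCP XYz [0.5852 0.2286 0.4642] F [-7.2  -0.25  2.33] M [0.026 1.526 0.006]
13.55 XYz [0.5853 0.2286 0.463 ] F [-3.9128  0.6796 -5.0046] sd [0.4959 0.7567 0.444 ] M [0.1909 1.0687 0.0361]
```

move_arm(
  moves=[
    {"gripper": 0,"x": 0,"y": 0.01,"z": 0.3,"roll": 0},
    {"gripper": 0,"x": 0,"y": 0,"z": 0.4,"roll": 0},
    {"gripper": 0,"x": 0,"y": 0,"z": 0.4,"roll": 0},
    {"gripper": 0,"x": 0,"y": 0,"z": 0.4,"roll": 0},
    {"gripper": 0,"x": 0,"y": 0,"z": 0.4,"roll": 0},
  ],
)

```text
time_s: 14.18
eef_pos: [0.6203, 0.0999, 0.4454]
eef_rot: [-0.0, -0.628, 0.778, 0.0]
wrist_force: [-7.7, 2.4, 2.7]
opening: 0.269
```

```bash
python3 -c "
from h import *
st();avg(3)"
```

```text
14.18 TCP XYz [0.5852 0.2286 0.4454] F [-8.03  0.73  2.69] M [0.04  1.646 0.026]
14.32 XYz [0.5853 0.2285 0.4443] F [-3.7452  0.4179 -4.8627] sd [0.3983 0.0623 0.3581] M [0.1861 1.1028 0.0344]
```

move_arm(
  moves=[
    {"gripper": 0,"x": 0,"y": 0.01,"z": 0.3,"roll": 0},
    {"gripper": 0,"x": 0,"y": 0,"z": 0.4,"roll": 0},
    {"gripper": 0,"x": 0,"y": 0,"z": 0.4,"roll": 0},
    {"gripper": 0,"x": 0,"y": 0,"z": 0.4,"roll": 0},
    {"gripper": 0,"x": 0,"y": 0,"z": 0.4,"roll": 0},
  ],
)

```text
time_s: 14.95
eef_pos: [0.6202, 0.0999, 0.4265]
eef_rot: [0.0, -0.628, 0.778, 0.0]
wrist_force: [-7.3, 1.4, 1.7]
opening: 0.27
```

```bash
python3 -c "
from h import *
st();avg(3)"
```

```text
14.95 TCP XYz [0.5852 0.2285 0.4265] F [-7.45 -0.23  1.72] M [0.034 1.635 0.008]
15.1 XYz [0.5852 0.2285 0.4254] F [-3.7658  0.3538 -5.0725] sd [0.5684 0.2128 0.3904] M [0.198  1.1115 0.0744]
```

move_arm(
  moves=[
    {"gripper": 0,"x": 0,"y": 0,"z": 0.2,"roll": 0},
    {"gripper": 0,"x": 0,"y": 0,"z": 0.3,"roll": 0},
    {"gripper": 0,"x": 0,"y": 0,"z": 0.3,"roll": 0},
    {"gripper": 0,"x": 0,"y": 0,"z": 0.2,"roll": 0},
    {"gripper": 0,"x": 0,"y": 0,"z": 0.1,"roll": 0},
  ],
)

```text
time_s: 15.72
eef_pos: [0.6203, 0.0999, 0.4155]
eef_rot: [0.0, -0.628, 0.778, -0.0]
wrist_force: [-7.1, 2.2, 2.4]
opening: 0.272
```

```bash
python3 -c "
from h import *
st();avg(3)"
```

```text
15.72 TCP XYz [0.5852 0.2285 0.4155] F [-7.43  0.65  2.43] M [ 0.073  1.654 -0.027]
15.88 XYz [0.5852 0.2285 0.4154] F [-6.2126  0.4418  0.4871] sd [1.0296 0.4062 0.4318] M [0.0899 1.5131 0.0031]
```

move_arm(
  moves=[
    {"gripper": 0,"x": 0,"y": 0.02,"z": 0.1,"roll": 0},
    {"gripper": 0,"x": 0,"y": 0,"z": 0.1,"roll": 0},
    {"gripper": 0,"x": 0,"y": 0,"z": 0.1,"roll": 0},
    {"gripper": 0,"x": 0,"y": 0,"z": 0,"roll": 0},
  ],
)

```text
time_s: 16.38
eef_pos: [0.6201, 0.0999, 0.4125]
eef_rot: [0.0, -0.628, 0.778, -0.0]
wrist_force: [-6.5, 1.5, 0.7]
opening: 0.273
```

```bash
python3 -c "
from h import *
st();avg(3)"
```

```text
16.38 TCP XYz [0.5851 0.2285 0.4125] F [-6.68  0.09  0.75] M [ 0.051  1.526 -0.022]
16.52 XYz [0.5851 0.2285 0.4125] F [-6.6258  0.531   1.0987] sd [0.2958 0.625  0.6356] M [0.0867 1.5312 0.    ]
```

move_arm(
  moves=[
    {"gripper": 0,"x": 0,"y": 0.03,"z": 0.1,"roll": 0},
    {"gripper": 0,"x": 0,"y": 0,"z": 0,"roll": 0},
  ],
)

```text
time_s: 16.77
eef_pos: [0.6199, 0.1, 0.4118]
eef_rot: [0.0, -0.628, 0.778, -0.0]
wrist_force: [-6.5, 1.7, 2.0]
opening: 0.266
```

move_arm(
  moves=[
    {"gripper": 0,"x": 0,"y": 0,"z": 0.1,"roll": 0},
    {"gripper": 0,"x": 0,"y": 0,"z": 0,"roll": 0},
  ],
)

```text
time_s: 17.02
eef_pos: [0.6198, 0.1, 0.4112]
eef_rot: [0.0, -0.628, 0.778, -0.0]
wrist_force: [-8.4, 1.8, 3.4]
opening: 0.267
```

```bash
python3 -c "
from h import *
st();avg(3)"
```

```text
17.02 TCP XYz [0.5848 0.2286 0.4112] F [-8.57 -0.05  3.38] M [0.015 1.687 0.008]
17.18 XYz [0.5848 0.2286 0.4112] F [-8.4479 -0.015   3.5951] sd [0.251  0.5609 0.4371] M [0.024  1.6986 0.0227]
```

move_arm(
  moves=[
    {"gripper": 0,"x": 0,"y": 0.08,"z": 0.02,"roll": 0},
    {"gripper": 0,"x": 0,"y": 0,"z": 0,"roll": 0},
  ],
)

```text
time_s: 17.42
eef_pos: [0.6193, 0.1001, 0.411]
eef_rot: [0.001, -0.628, 0.778, -0.001]
wrist_force: [-6.5, 1.5, 3.2]
opening: 0.269
```

```bash
python3 -c "
from h import *
st();avg(3)"
```

```text
17.43 TCP XYz [0.5843 0.2285 0.411 ] F [-6.68  0.07  3.19] M [0.033 1.363 0.038]
17.57 XYz [0.5843 0.2285 0.411 ] F [-6.1219  0.1115  2.5923] sd [0.2915 0.4187 0.2151] M [0.0425 1.3365 0.0054]
```

move_arm(
  moves=[
    {"gripper": 0,"x": 0,"y": 0.07,"z": 0.07,"roll": 0},
    {"gripper": 0,"x": 0,"y": 0,"z": 0,"roll": 0},
  ],
)

```text
time_s: 17.82
eef_pos: [0.6188, 0.1001, 0.4102]
eef_rot: [0.001, -0.628, 0.778, -0.001]
wrist_force: [-3.7, 1.8, 2.7]
opening: 0.269
```

```bash
python3 -c "
from h import *
st();avg(3)"
```

```text
17.82 TCP XYz [0.5838 0.2285 0.4102] F [-4.02  1.01  2.72] M [ 0.018  0.982 -0.043]
17.98 XYz [0.5837 0.2285 0.4099] F [-4.0046 -0.0139  1.5261] sd [0.2198 0.2633 0.2098] M [0.0523 0.8783 0.0317]
```

move_arm(
  moves=[
    {"gripper": 0,"x": 0,"y": 0.05,"z": 0.08,"roll": 0},
    {"gripper": 0,"x": 0,"y": 0,"z": 0,"roll": 0},
  ],
)

```text
time_s: 18.23
eef_pos: [0.6182, 0.1002, 0.4086]
eef_rot: [0.001, -0.628, 0.778, -0.001]
wrist_force: [-2.6, 0.8, 4.4]
opening: 0.27
```

```bash
python3 -c "
from h import *
st();avg(3)"
```

```text
18.23 TCP XYz [0.5831 0.2284 0.4086] F [-2.66  0.2   4.36] M [ 0.012  0.651 -0.031]
18.38 XYz [0.5831 0.2284 0.4086] F [-3.185  -0.2736  4.7798] sd [0.0588 0.008  0.6743] M [-0.0277  0.5193 -0.0286]
```

move_arm(
  moves=[
    {"gripper": 0,"x": 0,"y": 0,"z": 0.04,"roll": 0},
    {"gripper": 0,"x": 0,"y": 0,"z": 0,"roll": 0},
  ],
)

```text
time_s: 18.62
eef_pos: [0.6181, 0.1003, 0.4084]
eef_rot: [0.001, -0.628, 0.778, -0.001]
wrist_force: [-4.5, 0.7, 7.4]
opening: 0.273
```

```bash
python3 -c "
from h import *
st();avg(4); s=snap('scene','s6.png');c=wsnap('w6.png')
cr=lambda i,x,y,w,h,W,H: cv2.resize(i[y:y+h,x:x+w,::-1],(W,H),interpolation=cv2.INTER_CUBIC)
cv2.imwrite('pics/c6.png',np.hstack([cr(c['img'],80,0,400,420,400,420),cr(s['img'],310,130,120,126,400,420)]))
"
```

```text
18.62 TCP XYz [0.5831 0.2285 0.4084] F [-4.56 -0.25  7.36] M [-0.077  0.595 -0.042]
18.82 XYz [0.5831 0.2285 0.4084] F [-4.1177 -0.077   6.6062] sd [0.2589 0.4472 0.4061] M [-0.0535  0.6375 -0.0033]
```

View pics/c6.png

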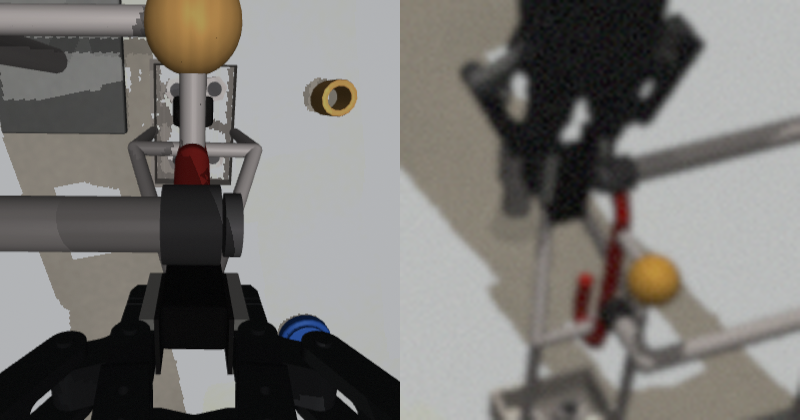

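The scene crop shows the bar in the bottom of the hook with its tip standing in front of it (585,285) and the shank upright on the buffer. The wrist crop shows the gripper clear of the pin and the nuts still in. The hook carries about 10 N (4 N back, 9.4 N down).

move_arm(
  moves=[
    {"gripper": 0,"x": 0,"y": 0,"z": 0,"roll": 0},
    {"gripper": 0,"x": 0,"y": 0,"z": 0,"roll": 0},
    {"gripper": 0,"x": 0,"y": 0,"z": 0,"roll": 0},
    {"gripper": 0,"x": 0,"y": 0,"z": 0,"roll": 0},
  ],
)

```text
time_s: 19.42
eef_pos: [0.6181, 0.1003, 0.4084]
eef_rot: [0.0, -0.628, 0.778, -0.001]
wrist_force: [-3.8, 0.7, 6.1]
opening: 0.269
```

move_arm(
  moves=[
    {"gripper": 0,"x": 0,"y": 0.04,"z": -0.05,"roll": 0},
    {"gripper": 0,"x": 0,"y": 0.04,"z": -0.03,"roll": 0},
    {"gripper": 0,"x": 0,"y": 0,"z": 0,"roll": 0},
  ],
)

```text
time_s: 19.8
eef_pos: [0.6172, 0.1004, 0.4079]
eef_rot: [-0.0, -0.628, 0.778, 0.0]
wrist_force: [-0.1, 0.2, -0.9]
opening: 0.271
```

```bash
python3 -c "
from h import *
st();avg(3)"
```

```text
19.8 TCP XYz [0.5821 0.2284 0.4079] F [-0.15  0.15 -0.91] M [ 0.048  0.077 -0.004]
19.95 XYz [0.5821 0.2284 0.4079] F [-0.5407 -0.3006 -0.6829] sd [0.0263 0.5679 0.1453] M [0.0005 0.0974 0.0117]
```

move_arm(
  moves=[
    {"gripper": 0,"x": 0,"y": 0.1,"z": 0,"roll": 0},
    {"gripper": 0,"x": 0,"y": 0.15,"z": 0,"roll": 0},
    {"gripper": 0,"x": 0,"y": 0.15,"z": 0,"roll": 0},
    {"gripper": 0,"x": 0,"y": 0.15,"z": -0.01,"roll": 0},
    {"gripper": 0,"x": 0,"y": 0.15,"z": -0.01,"roll": 0},
  ],
)

```text
time_s: 20.58
eef_pos: [0.6101, 0.102, 0.4083]
eef_rot: [-0.0, -0.628, 0.778, 0.0]
wrist_force: [-0.2, -0.5, -2.6]
opening: 0.268
```

move_arm(
  moves=[
    {"gripper": 0,"x": 0,"y": 0.15,"z": -0.01,"roll": 0},
    {"gripper": 0,"x": 0,"y": 0.1,"z": -0.01,"roll": 0},
    {"gripper": 0,"x": 0,"y": 0.1,"z": 0,"roll": 0},
    {"gripper": 0,"x": 0,"y": 0,"z": 0,"roll": 0},
  ],
)

```text
time_s: 21.08
eef_pos: [0.6068, 0.1028, 0.4088]
eef_rot: [0.0, -0.628, 0.778, 0.0]
wrist_force: [0.0, -0.9, -3.1]
opening: 0.269
```

```bash
python3 -c "
from h import *
st();avg(4)"
```

```text
21.07 TCP XYz [0.5715 0.2285 0.4088] F [ 0.19 -0.83 -3.13] M [0.024 0.228 0.055]
21.27 XYz [0.5716 0.2285 0.4088] F [-0.4476 -0.2054 -3.2636] sd [0.3093 0.2987 0.3866] M [0.006  0.1994 0.0207]
```

move_arm(
  moves=[
    {"gripper": 0,"x": 0,"y": 0,"z": 0.04,"roll": 0},
    {"gripper": 0,"x": 0,"y": 0,"z": 0.04,"roll": 0},
    {"gripper": 0,"x": 0,"y": 0,"z": 0,"roll": 0},
  ],
)

```text
time_s: 21.65
eef_pos: [0.607, 0.1027, 0.4083]
eef_rot: [0.0, -0.628, 0.778, -0.0]
wrist_force: [-0.6, -0.5, -1.5]
opening: 0.272
```

```bash
python3 -c "
from h import *
avg(4)"
```

```text
21.85 XYz [0.5717 0.2285 0.4083] F [-0.2093 -0.8836 -0.5199] sd [0.5838 0.3962 0.1715] M [-0.0371  0.0581 -0.0125]
```

move_arm(
  moves=[
    {"gripper": 29,"x": 0,"y": 0,"z": 0,"roll": 0},
    {"gripper": 32,"x": 0,"y": 0,"z": 0,"roll": 0},
    {"gripper": 38,"x": 0,"y": 0,"z": 0,"roll": 0},
    {"gripper": 50,"x": 0,"y": 0,"z": 0,"roll": 0},
    {"gripper": 65,"x": 0,"y": 0,"z": 0,"roll": 0},
  ],
)

```text
time_s: 22.48
eef_pos: [0.6069, 0.1027, 0.408]
eef_rot: [0.0, -0.628, 0.778, 0.0]
wrist_force: [0.2, -0.4, 0.7]
opening: 0.648
```

```bash
python3 -c "
from h import *
st();s=snap('scene','s7.png');c=wsnap('w7.png');avg(2);s2=snap('scene','s8.png')
cr=lambda i,x,y,w,h,W,H: cv2.resize(i[y:y+h,x:x+w,::-1],(W,H),interpolation=cv2.INTER_CUBIC)
cv2.imwrite('pics/c7.png',np.hstack([cr(c['img'],80,0,400,420,400,420),cr(s['img'],310,130,120,126,400,420)]))
print(np.abs(s['img'].astype(int)-s2['img'])[130:256,310:430].mean())
"
```

```text
22.48 TCP XYz [0.5716 0.2285 0.408 ] F [ 0.32 -0.34  0.68] M [ 0.027 -0.019 -0.035]
22.68 XYz [0.5715 0.2285 0.408 ] F [ 0.0902  0.2125 -0.1514] sd [0.6268 0.0018 0.0416] M [ 0.017  -0.0076  0.0201]
2.572641093474427
```

View pics/c7.png

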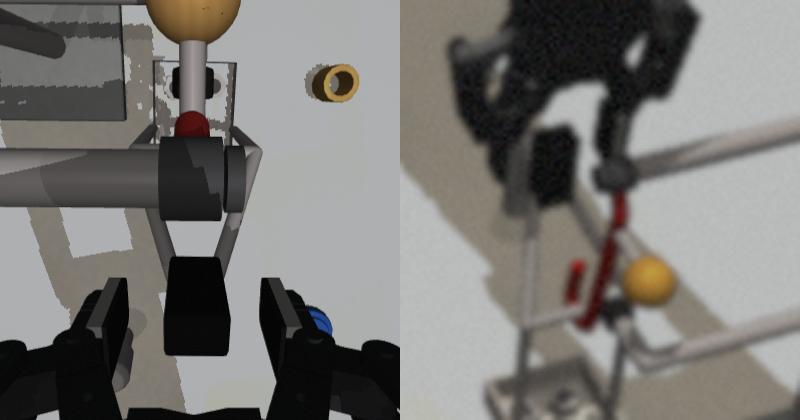

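The pan now hangs free in the hook. The block (165–230) is clear of the opened fingers (125 and 265), and in the scene crop the hook stands slightly forward of its buffer.

move_arm(
  moves=[
    {"gripper": 65,"x": 0,"y": 0,"z": -0.5,"roll": 0},
    {"gripper": 65,"x": 0,"y": 0,"z": -1,"roll": 0},
    {"gripper": 65,"x": 0,"y": 0,"z": -1.5,"roll": 0},
    {"gripper": 65,"x": 0,"y": 0,"z": -2,"roll": 0},
    {"gripper": 65,"x": 0,"y": 0,"z": -2,"roll": 0},
  ],
)

```text
time_s: 23.35
eef_pos: [0.6069, 0.1027, 0.4802]
eef_rot: [0.001, -0.628, 0.778, -0.0]
wrist_force: [0.1, 0.3, -0.3]
opening: 0.646
```

move_arm(
  moves=[
    {"gripper": 65,"x": 0,"y": 2,"z": -2,"roll": 0},
    {"gripper": 65,"x": 0,"y": 3,"z": -1,"roll": 0},
    {"gripper": 65,"x": 0,"y": 3,"z": 0,"roll": 0},
    {"gripper": 65,"x": 0,"y": 3,"z": 0,"roll": 0},
    {"gripper": 65,"x": 0,"y": 1,"z": 0,"roll": 0},
  ],
)

```text
time_s: 23.98
eef_pos: [0.4885, 0.1285, 0.5096]
eef_rot: [0.001, -0.628, 0.778, -0.001]
wrist_force: [0.5, -0.2, 0.2]
opening: 0.647
```

move_arm(
  moves=[
    {"gripper": 65,"x": 0,"y": 0,"z": 0,"roll": 0},
    {"gripper": 65,"x": 0,"y": 0,"z": 0,"roll": 0},
    {"gripper": 65,"x": 0,"y": 0,"z": 0,"roll": 0},
    {"gripper": 65,"x": 0,"y": 0,"z": 0,"roll": 0},
    {"gripper": 65,"x": 0,"y": 0,"z": 0,"roll": 0},
  ],
)

```text
time_s: 24.6
eef_pos: [0.4898, 0.128, 0.5078]
eef_rot: [-0.0, -0.628, 0.778, 0.0]
wrist_force: [0.0, -0.3, 0.4]
opening: 0.649
```

```bash
python3 -c "
from h import *
st()
S=[]; 
for i in range(10):
    c=ctrl.camera('scene'); h=cv2.cvtColor(c['img'],cv2.COLOR_RGB2HSV)[130:256,310:430]
    g=((h[...,0]>12)&(h[...,0]<25)&(h[...,1]>120)); r=((h[...,0]<8)|(h[...,0]>172))&(h[...,1]>130); k=h[:60,:,2]<35
    S.append([*np.argwhere(g).mean(0),*np.argwhere(r).mean(0),*np.argwhere(k[:, 20:60]).mean(0)]); ctrl.camera('wrist')
print(np.array(S))
w=wsnap('w9.png'); s=snap('scene','s9.png')
cr=lambda i,x,y,w,h,W,H: cv2.resize(i[y:y+h,x:x+w,::-1],(W,H),interpolation=cv2.INTER_CUBIC)
cv2.imwrite('pics/c9.png',np.hstack([cr(w['img'],80,0,400,420,400,420),cr(s['img'],310,150,120,126,400,420)]))
"
```

```text
24.6 TCP XYz [0.4518 0.2285 0.5078] F [ 0.1  -0.3   0.43] M [-0.013 -0.085 -0.068]
[[83.9766 74.2865 80.4309 58.9675 49.2018 25.636 ]
 [83.7791 73.9767 80.2756 58.7717 49.1947 25.5398]
 [84.046  74.0115 79.9286 58.6905 48.6978 25.5156]
 [84.046  74.0115 79.5785 58.719  48.4273 25.4537]
 [83.8743 73.7429 79.7417 58.6083 48.6419 25.3886]
 [83.908  73.9425 80.371  58.621  48.817  25.4777]
 [83.9706 74.2059 80.2562 58.9339 49.1645 25.4978]
 [83.9588 74.3882 80.15   59.175  49.52   25.6311]
 [83.8166 74.4201 80.248  59.24   49.5541 25.6441]
 [83.9708 74.2515 80.3077 59.1368 49.5265 25.5398]]
```

View pics/c9.png

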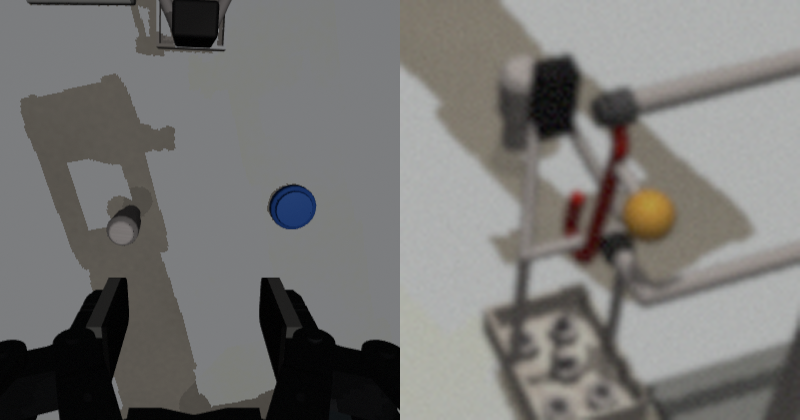

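The pan hangs in the hook with all five nuts in it, and the cap, driver and gripper are clear. It still sways by a fraction of a pixel, so I'll let it settle and then check again.

move_arm(
  moves=[
    {"gripper": 65,"x": 0,"y": 0,"z": 0,"roll": 0},
    {"gripper": 65,"x": 0,"y": 0,"z": 0,"roll": 0},
    {"gripper": 65,"x": 0,"y": 0,"z": 0,"roll": 0},
    {"gripper": 65,"x": 0,"y": 0,"z": 0,"roll": 0},
    {"gripper": 65,"x": 0,"y": 0,"z": 0,"roll": 0},
  ],
)

```text
time_s: 26.32
eef_pos: [0.4896, 0.1281, 0.508]
eef_rot: [0.0, -0.628, 0.778, -0.0]
wrist_force: [-0.1, 0.1, -0.1]
opening: 0.654
```

move_arm(
  moves=[
    {"gripper": 65,"x": 0,"y": 0,"z": 0,"roll": 0},
    {"gripper": 65,"x": 0,"y": 0,"z": 0,"roll": 0},
    {"gripper": 65,"x": 0,"y": 0,"z": 0,"roll": 0},
    {"gripper": 65,"x": 0,"y": 0,"z": 0,"roll": 0},
    {"gripper": 65,"x": 0,"y": 0,"z": 0,"roll": 0},
  ],
)

```text
time_s: 26.95
eef_pos: [0.4896, 0.1281, 0.508]
eef_rot: [-0.0, -0.628, 0.778, -0.0]
wrist_force: [0.1, -0.0, -0.7]
opening: 0.652
```

move_arm(
  moves=[
    {"gripper": 65,"x": 0,"y": 0,"z": 0,"roll": 0},
    {"gripper": 65,"x": 0,"y": 0,"z": 0,"roll": 0},
    {"gripper": 65,"x": 0,"y": 0,"z": 0,"roll": 0},
    {"gripper": 65,"x": 0,"y": 0,"z": 0,"roll": 0},
    {"gripper": 65,"x": 0,"y": 0,"z": 0,"roll": 0},
  ],
)

```text
time_s: 27.58
eef_pos: [0.4896, 0.1281, 0.508]
eef_rot: [-0.0, -0.628, 0.778, -0.0]
wrist_force: [-0.4, -0.2, -0.4]
opening: 0.649
```

move_arm(
  moves=[
    {"gripper": 65,"x": 0,"y": 0,"z": 0,"roll": 0},
    {"gripper": 65,"x": 0,"y": 0,"z": 0,"roll": 0},
    {"gripper": 65,"x": 0,"y": 0,"z": 0,"roll": 0},
    {"gripper": 65,"x": 0,"y": 0,"z": 0,"roll": 0},
    {"gripper": 65,"x": 0,"y": 0,"z": 0,"roll": 0},
  ],
)

```text
time_s: 28.2
eef_pos: [0.4896, 0.1281, 0.508]
eef_rot: [-0.0, -0.628, 0.778, 0.0]
wrist_force: [-0.4, -0.4, 0.0]
opening: 0.65
```

move_arm(
  moves=[
    {"gripper": 65,"x": 0,"y": 0,"z": 0,"roll": 0},
    {"gripper": 65,"x": 0,"y": 0,"z": 0,"roll": 0},
    {"gripper": 65,"x": 0,"y": 0,"z": 0,"roll": 0},
    {"gripper": 65,"x": 0,"y": 0,"z": 0,"roll": 0},
    {"gripper": 65,"x": 0,"y": 0,"z": 0,"roll": 0},
  ],
)

```text
time_s: 28.82
eef_pos: [0.4896, 0.1281, 0.508]
eef_rot: [0.0, -0.628, 0.778, -0.0]
wrist_force: [0.2, -0.1, -0.6]
opening: 0.65
```

move_arm(
  moves=[
    {"gripper": 65,"x": 0,"y": 0,"z": 0,"roll": 0},
    {"gripper": 65,"x": 0,"y": 0,"z": 0,"roll": 0},
    {"gripper": 65,"x": 0,"y": 0,"z": 0,"roll": 0},
    {"gripper": 65,"x": 0,"y": 0,"z": 0,"roll": 0},
    {"gripper": 65,"x": 0,"y": 0,"z": 0,"roll": 0},
  ],
)

```text
time_s: 29.45
eef_pos: [0.4896, 0.1281, 0.508]
eef_rot: [0.0, -0.628, 0.778, 0.0]
wrist_force: [0.5, 0.1, 0.4]
opening: 0.649
```

move_arm(
  moves=[
    {"gripper": 65,"x": 0,"y": 0,"z": 0,"roll": 0},
    {"gripper": 65,"x": 0,"y": 0,"z": 0,"roll": 0},
    {"gripper": 65,"x": 0,"y": 0,"z": 0,"roll": 0},
    {"gripper": 65,"x": 0,"y": 0,"z": 0,"roll": 0},
    {"gripper": 65,"x": 0,"y": 0,"z": 0,"roll": 0},
  ],
)

```text
time_s: 30.08
eef_pos: [0.4896, 0.1281, 0.508]
eef_rot: [0.0, -0.628, 0.778, 0.0]
wrist_force: [0.2, 0.6, 0.8]
opening: 0.651
```

move_arm(
  moves=[
    {"gripper": 65,"x": 0,"y": 0,"z": 0,"roll": 0},
    {"gripper": 65,"x": 0,"y": 0,"z": 0,"roll": 0},
    {"gripper": 65,"x": 0,"y": 0,"z": 0,"roll": 0},
    {"gripper": 65,"x": 0,"y": 0,"z": 0,"roll": 0},
    {"gripper": 65,"x": 0,"y": 0,"z": 0,"roll": 0},
  ],
)

```text
time_s: 30.7
eef_pos: [0.4896, 0.1281, 0.508]
eef_rot: [0.0, -0.628, 0.778, -0.0]
wrist_force: [-1.3, 0.1, 0.0]
opening: 0.649
```

```bash
python3 -c "
from h import *
st()
S=[]
for i in range(10):
    c=ctrl.camera('scene'); h=cv2.cvtColor(c['img'],cv2.COLOR_RGB2HSV)[130:256,310:430]
    g=((h[...,0]>12)&(h[...,0]<25)&(h[...,1]>120)); r=((h[...,0]<8)|(h[...,0]>172))&(h[...,1]>130); k=h[:60,:,2]<35
    S.append([*np.argwhere(g).mean(0),*np.argwhere(r).mean(0),*np.argwhere(k[:, 20:60]).mean(0)]); ctrl.camera('wrist')
S=np.array(S);print(S.std(0),np.ptp(S,0))
# bystanders: blue/brass/driver change since start in the scene view
a=cv2.imread('pics/scene0.png');b=cv2.imread('pics/s9.png')
for n,lo,hi,(x,y,w,q) in(('cap',(100,120,50),(130,255,255),(240,195,50,40)),('sleeve',(10,90,30),(30,255,255),(290,280,40,40))):
    print(n,[np.argwhere(cv2.inRange(cv2.cvtColor(i,cv2.COLOR_BGR2HSV),lo,hi)[y:y+q,x:x+w]).mean(0) for i in(a,b)])
"
```

```text
30.7 TCP XYz [0.4515 0.2285 0.508 ] F [-1.32 -0.15  0.02] M [ 0.005 -0.032 -0.02 ]
[0.0951 0.1706 0.509  0.2445 0.3331 0.12  ] [0.3413 0.5803 1.5611 0.6818 1.0267 0.3972]
cap [array([18.4406, 27.0594]), array([18.4172, 27.1178])]
sleeve [array([20.0128, 17.417 ]), array([20.0297, 17.5   ])]
```

move_arm(
  moves=[
    {"gripper": 65,"x": 0,"y": 0,"z": 0,"roll": 0},
    {"gripper": 65,"x": 0,"y": 0,"z": 0,"roll": 0},
    {"gripper": 65,"x": 0,"y": 0,"z": 0,"roll": 0},
    {"gripper": 65,"x": 0,"y": 0,"z": 0,"roll": 0},
    {"gripper": 65,"x": 0,"y": 0,"z": 0,"roll": 0},
  ],
)

```text
time_s: 32.33
eef_pos: [0.4896, 0.1281, 0.508]
eef_rot: [0.0, -0.628, 0.778, -0.0]
wrist_force: [0.4, -0.6, 0.7]
opening: 0.652
```

move_arm(
  moves=[
    {"gripper": 65,"x": 0,"y": 0,"z": 0,"roll": 0},
    {"gripper": 65,"x": 0,"y": 0,"z": 0,"roll": 0},
    {"gripper": 65,"x": 0,"y": 0,"z": 0,"roll": 0},
    {"gripper": 65,"x": 0,"y": 0,"z": 0,"roll": 0},
    {"gripper": 65,"x": 0,"y": 0,"z": 0,"roll": 0},
  ],
)

```text
time_s: 32.95
eef_pos: [0.4896, 0.1281, 0.508]
eef_rot: [-0.0, -0.628, 0.778, 0.0]
wrist_force: [0.6, 0.4, -0.2]
opening: 0.653
```

move_arm(
  moves=[
    {"gripper": 65,"x": 0,"y": 0,"z": 0,"roll": 0},
    {"gripper": 65,"x": 0,"y": 0,"z": 0,"roll": 0},
    {"gripper": 65,"x": 0,"y": 0,"z": 0,"roll": 0},
    {"gripper": 65,"x": 0,"y": 0,"z": 0,"roll": 0},
    {"gripper": 65,"x": 0,"y": 0,"z": 0,"roll": 0},
  ],
)

```text
time_s: 33.58
eef_pos: [0.4896, 0.1281, 0.508]
eef_rot: [0.0, -0.628, 0.778, -0.0]
wrist_force: [0.5, 0.2, -0.6]
opening: 0.654
```

move_arm(
  moves=[
    {"gripper": 65,"x": 0,"y": 0,"z": 0,"roll": 0},
    {"gripper": 65,"x": 0,"y": 0,"z": 0,"roll": 0},
    {"gripper": 65,"x": 0,"y": 0,"z": 0,"roll": 0},
    {"gripper": 65,"x": 0,"y": 0,"z": 0,"roll": 0},
    {"gripper": 65,"x": 0,"y": 0,"z": 0,"roll": 0},
  ],
)

```text
time_s: 34.2
eef_pos: [0.4896, 0.1281, 0.508]
eef_rot: [-0.0, -0.628, 0.778, 0.0]
wrist_force: [-0.1, -0.5, 0.3]
opening: 0.645
```

move_arm(
  moves=[
    {"gripper": 65,"x": 0,"y": 0,"z": 0,"roll": 0},
    {"gripper": 65,"x": 0,"y": 0,"z": 0,"roll": 0},
    {"gripper": 65,"x": 0,"y": 0,"z": 0,"roll": 0},
    {"gripper": 65,"x": 0,"y": 0,"z": 0,"roll": 0},
    {"gripper": 65,"x": 0,"y": 0,"z": 0,"roll": 0},
  ],
)

```text
time_s: 34.83
eef_pos: [0.4896, 0.1281, 0.508]
eef_rot: [-0.0, -0.628, 0.778, 0.0]
wrist_force: [0.2, -0.5, -0.1]
opening: 0.645
```

move_arm(
  moves=[
    {"gripper": 65,"x": 0,"y": 0,"z": 0,"roll": 0},
    {"gripper": 65,"x": 0,"y": 0,"z": 0,"roll": 0},
    {"gripper": 65,"x": 0,"y": 0,"z": 0,"roll": 0},
    {"gripper": 65,"x": 0,"y": 0,"z": 0,"roll": 0},
    {"gripper": 65,"x": 0,"y": 0,"z": 0,"roll": 0},
  ],
)

```text
time_s: 35.45
eef_pos: [0.4896, 0.1281, 0.508]
eef_rot: [0.0, -0.628, 0.778, 0.0]
wrist_force: [-0.5, -0.7, 0.1]
opening: 0.649
```

```bash
python3 -c "
from h import *
st()
S=[]
for i in range(10):
    c=ctrl.camera('scene'); h=cv2.cvtColor(c['img'],cv2.COLOR_RGB2HSV)[130:256,310:430]
    g=((h[...,0]>12)&(h[...,0]<25)&(h[...,1]>120)); r=((h[...,0]<8)|(h[...,0]>172))&(h[...,1]>130); k=h[:60,:,2]<35
    S.append([*np.argwhere(g).mean(0),*np.argwhere(r).mean(0),*np.argwhere(k[:, 20:60]).mean(0)]); ctrl.camera('wrist')
S=np.array(S);print(S.std(0),np.ptp(S,0))
print(ctrl.hand_in())
"
```

```text
35.45 TCP XYz [0.4516 0.2285 0.508 ] F [-0.34 -0.79  0.12] M [ 0.011 -0.034  0.024]
[0.1025 0.1448 0.4996 0.169  0.36   0.0993] [0.3844 0.4683 1.65   0.4925 1.1265 0.2722]
the job is handed in; nothing more can be done
None
```

The pan is hanging free in the red hook with all five nuts in it, and I handed the job in at about 36 s of the 72 s allowed.

I gripped the pan by its black block and brought the bar over the hook's tip. I pressed the shank onto its buffer at about 5 N, slid the bar down into the bottom of the hook, and held it there at about 10 N (4 N back, 9.4 N down). Then I eased it about 11 mm off the buffer, let the hook take the weight, opened the gripper and backed well away.

**Last checks**
- **Nuts and pan:** the picture after backing off shows all five nuts in the pan, the bar seated in the hook, and the robot touching nothing.
- **Bystanders:** the cap and sleeve are within about 0.1 px of where they started. The driver was seen still standing in its place but not measured.
- **Force on the hook:** the highest total I read was about 10.7 N, under the 15 N limit. Forces were only read at the end of moves and during pauses, so a brief higher peak could have gone unseen.

**What was less clean**
- **Pressing force:** it was not steady at 5 N during the slide. It read about 3–4 N at most stops and about 6–8 N while moving and near the bottom, because of friction. It rose briefly to about 8.4 N where the bottom curve begins.
- **Remaining sway:** the hook still swayed very slightly at hand-in, by about ±0.25 px in the picture (roughly 0.01 rad), and it was slowly dying down.
- **Quiet against the buffer:** I took this from the steady contact force, not from a separate picture at that moment.

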